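# Index the small sample carousel to its home slot

### The arm

A 6-joint arm with a two-finger parallel gripper is mounted at the origin on the work surface. World frame = base frame: x ahead of the robot, y to its left, z up, the work surface at z = 0. Lengths are in m, angles in rad, forces in N, time in s.
With the tool pointing down it reaches from about 0.35 to 0.975 m from the base axis. Payload 4.9 kg.
Tool frame: the origin (TCP) lies midway between the tips of the shut fingers; the grasp point (between the pads) lies 19 mm behind it; z points along the fingers, y is the direction in which the jaws open and shut (so a half turn about z gives the same grasp; the last joint's range is limited). The gripper opens to 85 mm and grips with 20 to 120 N. Pads are 22 mm wide; open, the fingers measure 114 mm over their backs; the gripper's body (76 mm by 85 mm) begins 54 mm behind the grasp point. The pads swing forward as they close: fully open they stand 13 mm farther back than shut.
Start: joints at [-1.451, 0.053, 1.613, -0, 1.476, -0.119], TCP at [0.148, -0.607, 0.231] pointing down, gripper open.
Joint ranges: [-3.01, 3.01], [-1.01, 2.22], [0.06, 2.58], [-1.02, 4.17], [0.09, 2.62], [-3.14, 3.14]. Speed limits (rad/s): [2.57, 2.57, 3.14, 3.14, 3.14, 3.14].

### API

Orientations are given as a unit quaternion [w, x, y, z].
In Python, from plant import manip, cams gives the robot as it stands.
- The arm moves only by the tool jog_arm, never from a script. Its argument "targets" is a list of rows, each a list of 4 numbers: the shift along the tool's x, y, z in m, then the turn about the tool's z in degrees. A call has 1 to 5 rows; each row is the pose to reach, as a shift and turn from the pose commanded when the call began, along the tool's axes at that moment; what a row does not reach only later rows make up. A row lasts 1/12 s, in which the tool goes at most 41.7 mm and 7.16 degrees, less where a joint would pass 70% of its speed; a pose out of reach is approached as far as the arm can. A call with a gripper value outside its range is refused whole. "fingers" is the opening, from 0 (shut) to 1 (fully open), set as the call begins (left out, the last holds). The fingers move at their own pace and stop on an object; the grip force is fixed at half the most. Time passes only in rows, so rows that repeat a pose let the fingers close. It gives the time, the measured TCP pose, the force and the opening at its end, in the units of the state.
- manip.state(): the state, without advancing time (a new reading comes with each control period).
- cams.grab_frame(name): name is "scene" or "top" or "wrist"; returns the picture (384x512x3 uint8, red, green, blue); there is no depth.
- cams.get_calibration(name): a dict with "camera_matrix" (3x3 intrinsics, pixels), "distortion" ([k1, k2, p1, p2, k3] as OpenCV has them; the pictures are not rectified), "cam_to_world" (4x4, takes a point from camera to world coordinates). Camera axes: x right, y up, looking along -z (the intrinsics and any distortion apply to the point x, -y, -z); pixel columns grow to the right and rows downward; lengths in m; the calibration is good to about 2 mm. A picture is of the moment at which its call begins: read the wrist's pose just before it. get_calibration takes no time and is no camera call; for the wrist camera it gives the pose at the moment of the call.
- manip.job_done(): hands the job in, once; it reports no verdict.
The state is a dict: "time": time; "joint_pos": joint angles; "joint_vel": joint speeds; "joint_efforts": joint torques, N m; "tool_pos": TCP position; "tool_rot": TCP orientation; "contact_force": force on the tool from outside, world axes, zero at the start; "ft_torque": the same for the moment, N m; "gripper_width": opening from 0.0 (shut) to 1.0 (fully open).
Only numpy, scipy, OpenCV 4.12 (cv2) and the standard library are available. Lean on these libraries where they do the work, as an engineer would, in place of code of your own. Each camera call takes 0.05 s, during which the arm holds its last target. There are 200 camera calls.

### The job

Two sample carousels stand on the bench. Turn the wheel of the smaller one by the bar grip on top until its one long slot (the other pockets are small round holes) shows whole in the window of the fixed hood, then let go. Leave the wheel of the larger carousel as it is.

Things in the scene. Friction and masses are not known exactly. Their poses are not given: they have to be found in the camera images.
- small_wheel (a joint): Angle of the smaller carousel's aluminium wheel (150 mm across) about its vertical axis, rad. 0 = long slot centred in the window; positive = slot lies anticlockwise of the window seen from above. It starts between 0.7 and 1.35, so turn it clockwise to 0. Stops at -0.7 and 1.8. It turns against light friction (about 0.08 N m) and stays where it is left.
- small_grip (a point): Point on the small wheel's axis at the height to grip, 94 mm above the table. The grip is a grey plastic bar 56 mm long, 14 mm wide and 38 mm high, its top 110 mm and its underside 72 mm above the table, centred on the axis. It turns with the wheel: the point's x axis runs along the bar from the wheel's axis towards the long slot, z up. Below the bar are a hub and the wheel, whose top is 48 mm above the table; the hood's top is 61 mm above it.
- small_window (a point): Centre of the window, level with the top of the small carousel's white hood, 61 mm above the table and 57 mm out from the wheel's axis. The window is 34 mm wide around the rim and 33 mm long radially; the point's x axis points radially outwards from the wheel's axis, z up. The carousel's foot and hood are fixed to the table. The black long slot is 26 mm by 7 mm, radial, its middle also 57 mm from the axis; the nine other pockets are black round holes 11 mm across.
- big_slot (a point): Middle of the long slot on the larger carousel's wheel (200 mm across, slot 82 mm from its axis, same height and same kind of hood and bar grip). This carousel is a bystander: its wheel is to be left as it is. x axis radially outwards, z up.
Things that resemble listed ones, but are neither listed nor needed, are in the scene too. Leave any yellow look-alike of the part that bears small_wheel alone.

How it is judged:
At the end, for the whole second after the job is handed in: The small carousel's wheel is at rest with its long slot within 0.21 rad (12 degrees) of the middle of the hood's window (value of joint small_wheel between -0.21 and 0.21 rad and velocity of joint small_wheel between -0.05 and 0.05 rad/s); the robot touches nothing.
It fails at once if the larger carousel's wheel is turned (its slot moves more than 20 mm) (distance of big_slot from where it was at the start of the episode above 0.02 m).
It also fails if it takes over 32 s, if anything falls off the work surface, if the arm or the gripper's body presses on something with over 40 N, if the wrist force passes 120 N, or if a joint passes its speed limit or range.

## Working session

There is one attempt and no reset: what is moved stays moved. The work goes in short steps, Python scripts to look and compute and a tool call to move; the robot and the scene stay as the last step left them, time stands still between calls to the robot, and variables do not carry over. Pictures are saved under pics/ and viewed, about 8 in all and at most 12, crops included, and the job is handed in when it is done.

Besides the shell and the picture viewer there is one more tool, called by a JSON object that holds its "name" and its "arguments", one argument or row to a line. jog_arm: Moves the arm, as the interface text tells. Its arguments: {"type":"object","properties":{"targets":{"type":"array"},"fingers":{"type":"number"}},"required":["targets"]}

```bash
mkdir -p pics; cat > h.py <<'E'
import numpy as np, cv2
from plant import manip, cams
def grab(n,f):
    im=cams.grab_frame(n); cv2.imwrite(f'pics/{f}.png',im[:,:,::-1]); return im
def ray(n,px,z,cal=None):
    c=cal or cams.get_calibration(n); K=np.array(c['camera_matrix']);T=np.array(c['cam_to_world'])
    p=cv2.undistortPoints(np.array(px,float).reshape(-1,1,2),K,np.array(c['distortion'])).reshape(-1,2)
    d=np.c_[p[:,0],-p[:,1],-np.ones(len(p))]@T[:3,:3].T; o=T[:3,3]
    return o+d*((np.array(z)-o[2])/d[:,2])[:,None]
E
python3 - <<'E'
from h import *
a=grab('top','t0');b=grab('scene','s0')
print(manip.state()['tool_rot'],manip.state()['time'])
E
```

```text
[-9.32725476e-04  9.92878931e-01  1.19124130e-01  7.38312921e-06] 0.1
```

View pics/t0.png

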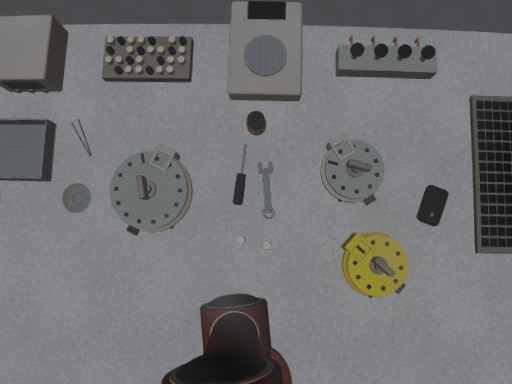

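View pics/s0.png

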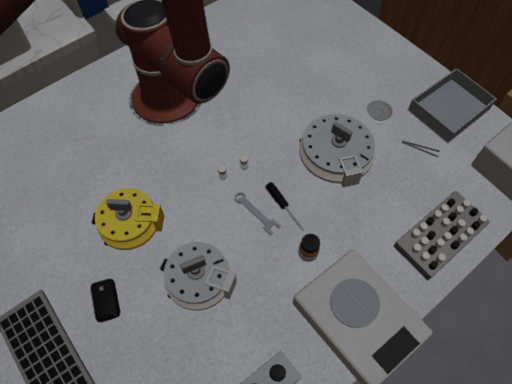

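The top view shows the small grey wheel around (352,170), its window near (343,147), and the yellow look-alike at (376,265). The large carousel is at (150,190). I'll enlarge the small one next.

```bash
python3 - <<'E'
from h import *
a=cv2.imread('pics/t0.png')[125:215,305:405]; b=cv2.imread('pics/s0.png')[230:320,150:250]
cv2.imwrite('pics/c0.png',np.hstack([cv2.resize(x,(400,360),interpolation=cv2.INTER_CUBIC) for x in(a,b)]))
for p in [(352,170)]: print(ray('top',[p],[.048]))
print(ray('top',[(352,170),(452,170),(352,70)],[.048]*3), cams.get_calibration('top')['cam_to_world'])
E
```

```text
[[ 0.53990897 -0.2457769   0.048     ]]
[[ 0.53990897 -0.2457769   0.048     ]
 [ 0.54675545 -0.50039359  0.048     ]
 [ 0.80270139 -0.24707339  0.048     ]] [[ 0.02735187  0.9931182  -0.11387763  0.36839267]
 [-0.99943734  0.02495626 -0.02240969 -0.03409962]
 [-0.01941351  0.11442651  0.99324201  1.06555025]
 [ 0.          0.          0.          1.        ]]
```

View pics/c0.png

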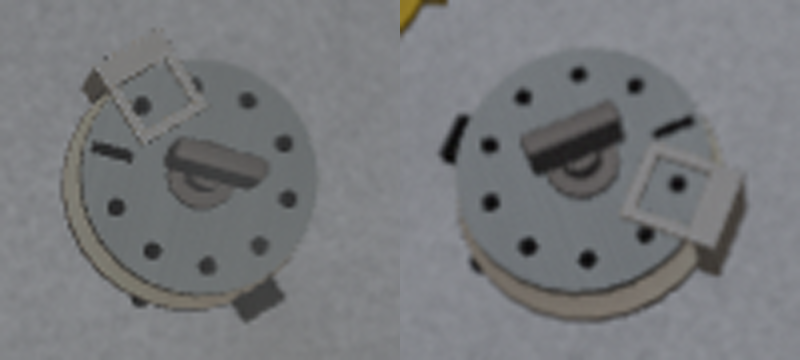

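The crop shows the slot at (112,152), the nine holes, and the window centre near (155,98), all in left-crop pixels at 4x. The bar lines up with the slot.

```bash
python3 - <<'E'
from h import *
from scipy.optimize import least_squares
f=lambda q:np.array(q)/4.+[305,125]-.4
H=[(112,152),(142,106),(197,85),(248,100),(284,143),(288,198),(260,246),(207,266),(152,251),(116,207)]
P=ray('top',f(H),[.048]*10)[:,:2]
s=least_squares(lambda v:np.hypot(*(P-v[:2]).T)-v[2],[*P.mean(0),.057]);c=s.x[:2];print(s.x,s.fun.round(4))
w=ray('top',f([(155,99)]),[.061])[0,:2]
an=lambda v:np.arctan2(v[1],v[0])
S=an(P[0]-c);W=an(w-c);print('slot',S,'win',W,np.hypot(*(w-c)),'theta',S-W)
b=ray('top',f([(175,147),(265,172)]),[.11]*2)[:,:2];print('bar',b,an(b[0]-b[1]),b.mean(0))
st=manip.state()
from scipy.spatial.transform import Rotation as R
q=st['tool_rot'];M=R.from_quat([*q[1:],q[0]]).as_matrix();print(M.round(3),st['tool_pos'],'to c',M.T@(np.r_[c,.2]-st['tool_pos']))
print('tool y dir',an(M[:2,1]),'x',an(M[:2,0]))
E
```

```text
[ 0.54416363 -0.25260411  0.05714879] [-0.     -0.0005  0.0004  0.0002 -0.     -0.0006  0.0003  0.0001  0.0001
 -0.0001]
slot 1.3362828136161589 win 0.6037610786273692 0.054645444124288005 theta 0.7325217349887897
bar [[ 0.54987277 -0.22427057]
 [ 0.53634205 -0.27744707]] 1.3216345449455729 [ 0.54310741 -0.25085882]
[[ 0.972  0.237 -0.   ]
 [ 0.237 -0.972  0.002]
 [ 0.    -0.002 -1.   ]] [ 0.1477666  -0.60670753  0.23018405] to c [ 0.46890345 -0.25022872  0.0307582 ]
tool y dir -1.3319806355037342 x 0.23881525296331216
```

{"name": "jog_arm", "arguments": {
  "targets": [
    [0.469, -0.25, 0, -63],
    [0.469, -0.25, 0, -63],
    [0.469, -0.25, 0, -63],
    [0.469, -0.25, 0, -63],
    [0.469, -0.25, 0, -63]
  ],
  "fingers": 1
}}

```text
time: 0.52
tool_pos: [0.3042, -0.4669, 0.2307]
tool_rot: [-0.0, 0.907, 0.421, 0.0]
contact_force: [0.4, -0.7, 0.3]
gripper_width: 1.001
```

```bash
cat > go.py <<'E'
import sys
from h import *
from scipy.spatial.transform import Rotation as R
x,y,z,yaw=map(float,sys.argv[1:])
st=manip.state();q=st['tool_rot'];M=R.from_quat([*q[1:],q[0]]).as_matrix()
cy=np.arctan2(M[1,0],M[0,0])
print('t',st['time'],'pos',st['tool_pos'],'yaw',cy,'F',st['contact_force'],'T',st['ft_torque'],'w',st['gripper_width'])
print('shift',(M.T@(np.array([x,y,z])-st['tool_pos'])).round(4),'turn',-np.degrees(yaw-cy),'j',np.round(st['joint_pos'],2))
E
python3 go.py .544 -.2525 .2 1.336
```

```text
t 0.5167 pos [ 0.30415137 -0.46685211  0.23073181] yaw 0.8692719492208263 F [ 0.43005553 -0.73689119  0.34595031] T [-0.03573827 -0.04387203  0.00489926] w 1.0009624391704735
shift [0.3185 0.0449 0.0308] turn -26.74154749001423 j [-1.13 -0.11  1.77  0.    1.48 -0.43]
```

{"name": "jog_arm", "arguments": {
  "targets": [
    [0.318, 0.045, 0, -27],
    [0.318, 0.045, 0, -27],
    [0.318, 0.045, 0, -27],
    [0.318, 0.045, 0, -27],
    [0.318, 0.045, 0, -27]
  ]
}}

```text
time: 0.93
tool_pos: [0.4605, -0.3288, 0.2309]
tool_rot: [-0.0, 0.784, 0.62, -0.0]
contact_force: [0.9, -0.6, 0.0]
gripper_width: 0.998
```

```bash
python3 go.py .544 -.2525 .2 1.336
```

```text
t 0.9333 pos [ 0.46051136 -0.32878291  0.23091308] yaw 1.3383442905390557 F [ 0.94030399 -0.60157363  0.01360511] T [0.02068173 0.02859816 0.02743044] w 0.9982668960526425
shift [0.0935 0.0637 0.0309] turn 0.13431795384033482 j [-0.75 -0.09  1.75 -0.    1.48 -0.52]
```

{"name": "jog_arm", "arguments": {
  "targets": [
    [0.0935, 0.0637, 0, 0],
    [0.0935, 0.0637, 0, 0],
    [0.0935, 0.0637, 0, 0],
    [0.0935, 0.0637, 0, 0],
    [0.0935, 0.0637, 0, 0]
  ]
}}

```text
time: 1.35
tool_pos: [0.5438, -0.2532, 0.2305]
tool_rot: [-0.001, 0.784, 0.62, -0.0]
contact_force: [0.2, -0.7, -0.3]
gripper_width: 0.999
```

```bash
python3 - <<'E'
from h import *
a=grab('wrist','w1'); cv2.imwrite('pics/w1b.png',cv2.resize(a[:,:,::-1],(768,576)))
E
python3 go.py .544 -.2525 .078 1.336
```

```text
t 1.4 pos [ 0.54312734 -0.25412736  0.23059292] yaw 1.3362862151896078 F [-0.93574411  0.3640383  -0.34801733] T [ 0.01104822  0.04378069 -0.001123  ] w 0.9965757312880604
shift [0.0018 0.0007 0.1526] turn 0.016398922397057657 j [-0.56 -0.01  1.67 -0.    1.48 -0.33]
```

View pics/w1b.png

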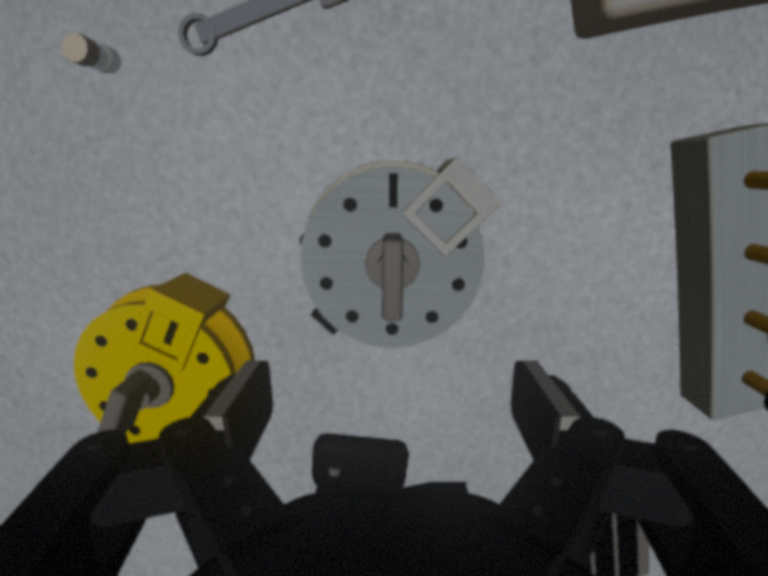

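The wrist view (1.5x) shows the slot at (393,190), in line with the bar (392,235–320) and the tool's x axis. The window centre is at (446,213). This is my second measurement.

```bash
python3 - <<'E'
from h import *
from scipy.optimize import least_squares
f=lambda q:np.array(q)/1.5-.17
H=[(393,190),(350,205),(325,241),(326,283),(352,316),(392,329),(432,317),(458,285),(436,205)]
P=ray('wrist',f(H),[.048]*9)[:,:2]
s=least_squares(lambda v:np.hypot(*(P-v[:2]).T)-v[2],[*P.mean(0),.057]);c=s.x[:2];print(s.x,s.fun.round(4))
w=ray('wrist',f([(446,213)]),[.061])[0,:2]
an=lambda v:np.arctan2(v[1],v[0])
S=an(P[0]-c);W=an(w-c);print('slot',S,'win',W,np.hypot(*(w-c)),'theta',S-W)
b=ray('wrist',f([(392,238),(393,318)]),[.11]*2)[:,:2];print('bar',an(b[0]-b[1]),b.mean(0))
E
```

```text
[ 0.54452913 -0.25448477  0.05725031] [ 0.0004 -0.0003 -0.0002  0.0002 -0.0001  0.0002 -0.     -0.0002  0.    ]
slot 1.3321577415175918 win 0.5634214692376802 0.05757339762449205 theta 0.7687362722799116
bar 1.3487413699552355 [ 0.54483746 -0.25214881]
```

{"name": "jog_arm", "arguments": {
  "targets": [
    [0.001, 0.001, 0.04, 0],
    [0.001, 0.001, 0.08, 0],
    [0.001, 0.001, 0.115, 0],
    [0.001, 0.001, 0.14, 0],
    [0.001, 0.001, 0.153, 0]
  ]
}}

```text
time: 1.82
tool_pos: [0.5408, -0.2535, 0.0735]
tool_rot: [-0.003, 0.786, 0.618, -0.001]
contact_force: [-0.8, -0.0, -0.1]
gripper_width: 0.998
```

{"name": "jog_arm", "arguments": {
  "targets": [
    [0, 0, 0, 0],
    [0, 0, 0, 0],
    [0, 0, 0, 0],
    [0, 0, 0, 0],
    [0, 0, 0, 0]
  ],
  "fingers": 0
}}

```text
time: 2.23
tool_pos: [0.5458, -0.2548, 0.0808]
tool_rot: [0.002, 0.785, 0.619, 0.001]
contact_force: [-0.1, 0.2, -0.3]
gripper_width: 0.296
```

{"name": "jog_arm", "arguments": {
  "targets": [
    [0, 0, 0, 0],
    [0, 0, 0, 0],
    [0, 0, 0, 0],
    [0, 0, 0, 0],
    [0, 0, 0, 0]
  ]
}}

```text
time: 2.65
tool_pos: [0.5441, -0.2542, 0.0804]
tool_rot: [-0.0, 0.785, 0.619, -0.001]
contact_force: [-6.9, 1.4, 7.4]
gripper_width: 0.155
```

```bash
python3 go.py .544 -.2535 .078 0.575
```

```text
t 2.65 pos [ 0.54407051 -0.25424475  0.08035401] yaw 1.3356682442751049 F [-6.85195087  1.35430831  7.4223749 ] T [0.16057808 0.97278696 0.06290633] w 0.15525662717927785
shift [ 0.0007 -0.0002  0.0024] turn 43.58308000658986 j [-0.56  0.13  1.79 -0.    1.22 -0.32]
```

Gripped: the opening of 0.155 × 85 mm is about 13 mm. Next I turn it clockwise by about 44°.

{"name": "jog_arm", "arguments": {
  "targets": [
    [0, 0, 0, 3],
    [0, 0, 0, 8],
    [0, 0, 0, 13],
    [0, 0, 0, 18],
    [0, 0, 0, 23]
  ]
}}

```text
time: 3.07
tool_pos: [0.5431, -0.2538, 0.0803]
tool_rot: [-0.001, 0.894, 0.449, -0.002]
contact_force: [-11.9, 3.2, 10.7]
gripper_width: 0.152
```

{"name": "jog_arm", "arguments": {
  "targets": [
    [0, 0, 0, 5],
    [0, 0, 0, 10],
    [0, 0, 0, 15],
    [0, 0, 0, 19],
    [0, 0, 0, 21]
  ]
}}

```text
time: 3.48
tool_pos: [0.5423, -0.253, 0.0803]
tool_rot: [-0.002, 0.96, 0.279, -0.003]
contact_force: [-14.8, 6.5, 13.6]
gripper_width: 0.153
```

{"name": "jog_arm", "arguments": {
  "targets": [
    [0, 0, 0, 0],
    [0, 0, 0, 0],
    [0, 0, 0, 0]
  ]
}}

```text
time: 3.73
tool_pos: [0.5423, -0.253, 0.0803]
tool_rot: [-0.002, 0.96, 0.28, -0.003]
contact_force: [-14.1, 6.0, 14.1]
gripper_width: 0.153
```

```bash
python3 go.py .544 -.2535 .078 0.575; python3 - <<'E'
from h import *
a=grab('wrist','w2');b=grab('scene','s2')[230:320,150:250]
cv2.imwrite('pics/w2b.png',np.hstack([cv2.resize(a,(480,360)),cv2.resize(b,(320,360),interpolation=cv2.INTER_CUBIC)])[:,:,::-1])
E
```

```text
t 3.7333 pos [ 0.5423296  -0.25300978  0.08032559] yaw 0.5676145250063266 F [-14.09438127   6.03744389  14.12025179] T [ 0.75998005  1.90390533 -0.06315685] w 0.15313113245397808
shift [0.0012 0.0013 0.0023] turn -0.4231565468368924 j [-0.56  0.13  1.79 -0.    1.22  0.44]
```

View pics/w2b.png

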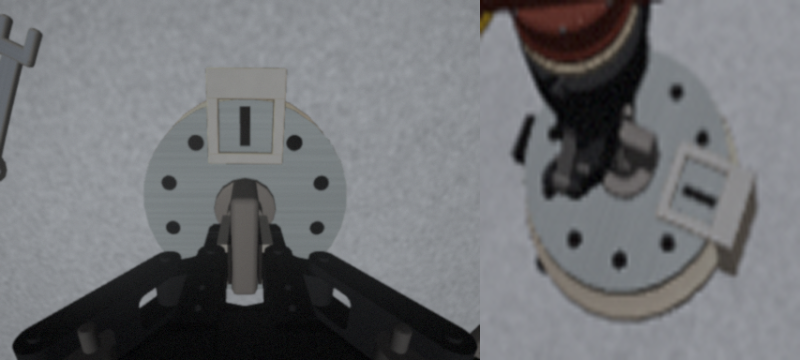

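The slot at (245,126) sits centred in the window, which spans columns 218–274 and rows 99–153. Time to let go and rise straight up.

{"name": "jog_arm", "arguments": {
  "targets": [
    [0, 0, 0, 0],
    [0, 0, 0, 0],
    [0, 0, 0, 0],
    [0, 0, 0, 0],
    [0, 0, 0, 0]
  ],
  "fingers": 1
}}

```text
time: 4.25
tool_pos: [0.5446, -0.2539, 0.0784]
tool_rot: [0.0, 0.96, 0.28, 0.0]
contact_force: [-0.6, 0.6, 0.7]
gripper_width: 0.855
```

{"name": "jog_arm", "arguments": {
  "targets": [
    [0, 0, 0, 0],
    [0, 0, 0, 0],
    [0, 0, -0.015, 0],
    [0, 0, -0.04, 0],
    [0, 0, -0.07, 0]
  ]
}}

```text
time: 4.67
tool_pos: [0.5429, -0.253, 0.1465]
tool_rot: [-0.002, 0.96, 0.28, -0.002]
contact_force: [0.4, -0.2, -0.2]
gripper_width: 0.999
```

{"name": "jog_arm", "arguments": {
  "targets": [
    [0, 0, -0.03, 0],
    [0, 0, -0.06, 0],
    [0, 0, -0.075, 0],
    [0, 0, -0.08, 0],
    [0, 0, -0.08, 0]
  ]
}}

```text
time: 5.08
tool_pos: [0.5452, -0.2543, 0.2302]
tool_rot: [0.001, 0.96, 0.28, 0.001]
contact_force: [-0.2, -0.4, 0.5]
gripper_width: 0.998
```

```bash
python3 go.py .544 -.2535 .078 0.575; python3 - <<'E'
from h import *
a=grab('wrist','w3');b=grab('top','t3')
cv2.imwrite('pics/w3b.png',np.hstack([cv2.resize(x,(400,300)) for x in(a,b)])[:,:,::-1])
d=cv2.absdiff(cv2.imread('pics/t0.png'),b[:,:,::-1])[140:240,100:200]; print('big diff',d.mean(),d.max())
E
```

```text
t 5.0833 pos [ 0.54522249 -0.2543449   0.23016798] yaw 0.5671367121251962 F [-0.19547533 -0.3794186   0.49905164] T [ 0.01475224 -0.01606491 -0.00117127] w 0.9981265798689297
shift [-0.0008 -0.0018  0.1522] turn -0.450533208322648 j [-0.56 -0.    1.67  0.    1.47  0.44]
big diff 26.263133333333332 33
```

View pics/w3b.png

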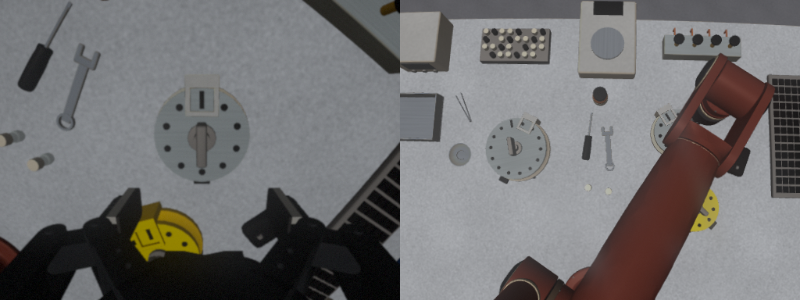

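The slot shows whole and central in the window, near (202,100) in the left half. The gripper is clear, and the large wheel looks unchanged apart from an even brightness shift.

```bash
python3 -c "
from plant import manip
print(manip.job_done())"
```

```text
the job is handed in; nothing more can be done
None
```

I gripped the small carousel's bar, turned its wheel about 44° clockwise, let go, rose clear and handed the job in at about 5 s; the hand-in reported no verdict.

- **Slot position:** the wrist picture after letting go shows the long slot whole and central in the window.
- **Turn angle:** my two measurements of the starting angle were 0.73 and 0.77 rad. With a turn of about 0.77 rad, the wheel should be within about 0.04 rad of centre.
- **Forces:** the wrist read at most about 21 N while gripping and turning. After release it read about zero, with the gripper open well above the bar.
- **Large carousel:** its wheel looks unmoved and the arm never went near it. My before/after picture difference there was not clean: it averaged 26 grey levels with a maximum of 33. I took that as an overall brightness change and did not measure its slot separately.

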